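Shut and fasten the control box

TASK

Shut the control box: swing its open cover down onto the box, then take the flat-bladed key from the tool stand, set it in the slot of the cover's stud, press the stud in and turn it a quarter turn clockwise with the key until it drops into its catch. Put the key back upright in the free hole of the stand and leave the other things on the bench where they are.

Things in the scene. Friction and masses are not known exactly. Their poses are not given: they have to be found in the camera images.
- control_box: Grey steel control box lying on its back, fixed, 160 x 200 mm in plan, rim 70 mm high. Origin at the centre of its underside, x away from the robot at yaw 0, z up. Its cover is hinged along the far (+x) top edge; the hinge axis lies along y at x = +80, z = +72 mm. Shut, the cover's upper face is 76 mm above the bench.
- cover (a joint): Angle of the cover in rad: 0 shut, growing as it opens upwards and away from the robot (limit 1.3). It starts 0.45 to 1.0 open and stays where it is left by hinge friction; pushing the free edge down takes about 1 to 4 N. The cover is a 4 mm sheet, 206 mm wide, reaching 164 mm from the hinge axis, its upper face 4 mm off that axis; 0.35 kg.
- cover_edge (a point): Point on the cover's upper (outer) face 150 mm from the hinge line and 45 mm to the +y side of its middle: bare sheet near the free edge, clear of the stud, where the cover can be pushed. Its frame moves with the cover: x from the free edge to the hinge, z out of the face.
- stud: Slotted steel quarter-turn stud in the cover, on its middle line, 140 mm from the hinge (x = -60 mm of the box when shut). Round head 26 mm across, 9 mm thick, its top 19 mm above the cover's face. A slot 5 mm wide, 6 mm deep, mouth bevelled to 8 mm, runs across the head along the stud's own y. Origin: centre of the head's underside, z out of the cover; head top at z = +9, slot floor at +3 mm.
- stud_press (a joint): How far the stud is pushed in, in m: 0 standing out on its spring (4 N), 0.009 fully in (11.2 N). Its cross pin stands in a slotted catch plate when the cover is shut, so it turns freely only while pushed in 0.006 or more and not at all before about 0.004. Turned into its catch and let go, it comes back to about 0.0035 and stays.
- stud_turn (a joint): Turn of the stud in rad, clockwise seen from above: 0 unfastened (slot parallel to the hinge), 1.571 at its stop (slot square to the hinge). Takes 0.02 to 0.1 N m. From about 1.4 the pin drops into its catch when the press is let off. Owing to the play of the blade in the slot the key turns about 0.15 more than the stud.
- key: Flat-bladed stud key, blade down in a hole of the tool stand, 90 g. Black paddle grip 36 mm wide (own x), 18 mm thick (y), z = +6 to +58 mm, to hold across the 18 mm; guard 38 mm across, z = 0 to +6, resting on the stand; 9 mm round shank; blade 14 mm wide (x, parallel to the paddle's broad faces), 3 mm thick, 2 mm at the tip. Origin: centre of the guard's underside, z up; tip at z = -40 mm.
- tool_stand: Tool stand, a fixed plain aluminium block 176 x 56 x 45 mm with three through holes of 22 mm diameter, mouths bevelled by 3 mm, in a row along its x at -60, 0 and +60 mm. Origin at the centre of its underside; top at z = 45 mm. The key, a crosshead driver and a nut driver stand in the holes in any order; the free hole is the one the key came from.
- crosshead_driver: Screwdriver with a slim round black handle of 22 mm diameter and a green band, 68 mm tall above the stand, standing in another hole. Not needed; leave it. Origin where it rests on the stand.
- nut_driver: Nut driver with a round green handle of 28 mm diameter, 56 mm tall above the stand, standing in another hole. Not needed; leave it. Origin where it rests on the stand.
- relay_module: Loose relay module 60 x 36 x 44 mm, black and grey, lying on the robot's side of the tool stand. Origin at the centre of its underside. Leave it.
- plug_terminal: Loose green plug terminal 45 x 14 x 16 mm, lying on the robot's side of the box. Origin at the centre of its underside. Leave it.
- circuit_board: Loose green circuit board 80 x 110 mm with connectors, at the far side of the bench. Origin at the centre of its underside. Leave it.
- solder_spool: Aluminium spool of 54 mm diameter, 44 mm tall, at the far side of the bench. Origin at the centre of its underside. Leave it.
There are look-alikes about, which are no part of the job. What is shaped like the key but pink or red is not meant.

How it is judged:
By the outcome, as a careful person would: the job done as asked, in the order asked, and still so for the second after the job is handed in, with the robot touching nothing.
It also fails if it takes over 67 s, if anything falls off the work surface, if the arm or the gripper's body presses on something with over 40 N, if the wrist force passes 120 N, or if a joint passes its speed limit or range.

ROBOT

A 6-joint arm with a two-finger parallel gripper is mounted at the origin on the work surface. World frame = base frame: x ahead of the robot, y to its left, z up, the work surface at z = 0. Lengths are in mm, angles in rad, forces in N, time in s.
With the tool pointing down it reaches from about 350 to 1000 mm from the base axis. Payload 7.1 kg.
Tool frame: the origin (TCP) lies on the centre line of the jaws, within the pads' length; the fingertips stand 25 mm ahead of it and the grasp point (between the pads) lies 6 mm ahead of it (env.tip_extent is the distance from the TCP to the fingertips, in mm); z points along the fingers, y is the line along which they close (so a half turn about z gives the same grasp; the last joint's range is limited). The gripper opens to 85 mm and grips with 20 to 120 N. Pads are 22 mm wide; open, the fingers measure 114 mm over their backs; the gripper's body (76 mm by 85 mm) begins 54 mm behind the grasp point. The pads swing forward as they close: fully open they stand 13 mm farther back than shut.
Start: joints at [1.189, 0.423, 1.63, -0, 1.089, -0.019], TCP at [221.776, 584.312, 223.819] pointing down, gripper open.
Joint ranges: [-3, 3], [-0.9, 2.11], [0.09, 2.58], [-1.31, 4.45], [0.11, 2.69], [-2.54, 2.54]. Speed limits (rad/s): [2.39, 2.39, 3.01, 3.14, 3.14, 3.14].

INTERFACE

Orientations are given as a rotation vector (axis times angle).
In Python, from bench import env, get_image, camera_info, spot_in, silhouettes, tip_of gives the robot as it stands. The module is installed in compiled form; this text tells all that it offers.
- The arm moves only by the shell command python3 -m creep 'ROWS' [FORCE]. ROWS is JSON, a list of rows, each a list of 5 numbers: the shift along the tool's x, y, z in mm, then the turn about the tool's z in rad, then the opening in per cent of the stroke, from 0 (shut) to 100 (fully open). A call has 1 to 5 rows; each row shifts and turns the commanded pose from where the row before left it, along the tool's axes as they then stand; what a row does not reach is not made up. A row lasts 1/12 s, in which the tool goes at most 41.7 mm and 7.16 degrees, less where a joint would pass 70% of its speed; a pose out of reach is approached as far as the arm can. A call with a gripper value outside its range is refused whole. The fingers move at their own pace and stop on an object; FORCE is the grip in N (left out, the last holds). Time passes only in rows, so rows that do not move let the fingers close. It gives the time, the measured TCP pose, the force, the opening and the grip force at its end, in the units of the state.
- env.sense(): the state, without advancing time (a new reading comes with each control period).
- get_image(name): name is "scene" or "top" or "wrist"; returns the picture (480x640x3 uint8, blue, green, red); there is no depth.
- camera_info(name): a dict with "K" (3x3 intrinsics, pixels), "world_to_cam" (4x4, takes a point from world to camera coordinates). Camera axes: x right, y down, z forward; pixel columns grow to the right and rows downward; lengths in mm; the calibration is good to about 2 mm. The wrist camera is an equidistant fisheye: a pixel r from the principal point sees the ray r / f radians off the axis. A picture is of the moment at which its call begins: read the wrist's pose just before it. camera_info takes no time and is no camera call; for the wrist camera it gives the pose at the moment of the call.
- env.sign_off(): hands the job in; it is judged then, once.
Trained networks look in the newest picture that a camera, given by its name, has taken for a name from the list of things; names that differ only in an ending like _2 or _b are one class to them, and where a whole thing is asked for, a point or a joint stands for the part that bears it (a point fixed in the world has none). Each returns a list of dicts, best first, with "conf" (0 to 1); they miss things now and then, are a little off and sometimes report something else, mostly with a low value. They report only what shows in the picture. A call takes as long as a camera call. They do not tell look-alikes from the thing itself.
- spot_in(target, camera): "point" ([row, column] in pixels, amid what is visible of it).
- silhouettes(target, camera): "pixels" (480x640 bool, what is visible of it) and "point" ([row, column] in pixels, amid what is visible of it).
- tip_of(target, camera): "point" ([row, column] in pixels: a listed point, or the origin of a listed thing).
The state is a dict: "time": time; "q": joint angles; "joint_vel": joint speeds; "tau": joint torques, N m; "position": TCP position; "tool_rot": TCP orientation; "force": force on the tool from outside, world axes, zero at the start; "ft_torque": the same for the moment, N m; "gripper_width": opening from 0.0 (shut) to 1.0 (fully open); "grasp_force": force on a finger pad.
Only numpy, scipy, OpenCV 4.12 (cv2) and the standard library are available. Lean on these libraries where they do the work, as an engineer would, in place of code of your own. Each camera call takes 0.05 s, during which the arm holds its last target. There are 200 camera calls.

## Working session

There is one attempt and no reset: what is moved stays moved. The work goes in short steps, Python scripts to look and compute and a shell command to move; the robot and the scene stay as the last step left them, time stands still between calls to the robot, and variables do not carry over. Pictures are saved under pics/ and viewed, at most 10 in all, crops included, and the job is handed in when it is done.

```bash
mkdir -p pics; cat > h.py <<'E'
import numpy as np, cv2
from bench import env, get_image, camera_info, spot_in, silhouettes, tip_of
from scipy.spatial.transform import Rotation as R
def ray(cam,pt,info=None):
    i=info or camera_info(cam); K=np.array(i["K"]); T=np.array(i["world_to_cam"])
    x=(pt[1]-K[0,2])/K[0,0]; y=(pt[0]-K[1,2])/K[1,1]
    if cam=="wrist":
        r=np.hypot(x,y); s=np.sin(r)/r if r>1e-9 else 1; d=np.array([x*s,y*s,np.cos(r)])
    else: d=np.array([x,y,1.])
    Rt=T[:3,:3]; return -Rt.T@T[:3,3], Rt.T@d
def at_z(cam,pt,z,info=None):
    o,d=ray(cam,pt,info); return o+d*(z-o[2])/d[2]
def tri(p1,p2):
    (o1,d1),(o2,d2)=p1,p2
    A=np.stack([d1,-d2],1); t=np.linalg.lstsq(A,o2-o1,rcond=None)[0]
    a=o1+d1*t[0]; b=o2+d2*t[1]; return (a+b)/2, np.linalg.norm(a-b)
def proj(cam,P,info=None):
    i=info or camera_info(cam); K=np.array(i["K"]); T=np.array(i["world_to_cam"])
    p=T[:3,:3]@np.asarray(P,float)+T[:3,3]
    if cam=="wrist":
        r=np.hypot(p[0],p[1]); th=np.arctan2(r,p[2]); s=th/max(r,1e-9)
        return np.array([K[1,2]+K[1,1]*p[1]*s,K[0,2]+K[0,0]*p[0]*s])
    return np.array([K[1,2]+K[1,1]*p[1]/p[2],K[0,2]+K[0,0]*p[0]/p[2]])
E
python3 - <<'E'
from h import *
np.set_printoptions(precision=1,suppress=True)
for c in ("top","scene"):
    im=get_image(c); cv2.imwrite(f"pics/{c}0.png",im)
    print(c,ray(c,(240,320)))
    for t in ("control_box","cover_edge","stud","key","tool_stand","crosshead_driver","nut_driver"):
        for f in (tip_of,):
            try: print(c,t,[(np.round(d["point"],1),round(d["conf"],2)) for d in f(t,c)[:3]])
            except Exception as e: print(t,e)
print(env.sense()["time"], R.from_rotvec(env.sense()["tool_rot"]).as_matrix())
E
```

```text
top (array([460.6,  10. , 811.5]), array([ 0.2, -0. , -1. ]))
top control_box [(array([259.1, 202.6]), 0.59)]
top cover_edge [(array([231. , 131.1]), 0.81)]
top stud [(array([229.7, 172.7]), 0.88), (array([251.5, 404.2]), 0.24)]
top key [(array([214.3, 461. ]), 0.82), (array([262.5, 469.8]), 0.8), (array([163.9, 450.2]), 0.76)]
top tool_stand [(array([250.5, 399.6]), 0.82)]
top crosshead_driver [(array([285.5, 411.5]), 0.83)]
top nut_driver [(array([247.5, 409.4]), 0.83)]
scene (array([967.1, 430.8, 658.4]), array([-0.5, -0.5, -0.7]))
scene control_box [(array([344.4, 404.7]), 0.78)]
scene cover_edge [(array([272.4, 447.8]), 0.84)]
scene stud [(array([252.8, 417.5]), 0.57)]
scene key [(array([281.4, 268.3]), 0.92), (array([176. , 250.1]), 0.88), (array([221.2, 179.9]), 0.82)]
scene tool_stand [(array([236.3, 271.4]), 0.66)]
scene crosshead_driver [(array([205.2, 298.2]), 0.59)]
scene nut_driver [(array([215.6, 268.1]), 0.98)]
0.8 [[-0.9  0.4 -0. ]
 [ 0.4  0.9 -0. ]
 [ 0.  -0.  -1. ]]
```

View pics/top0.png

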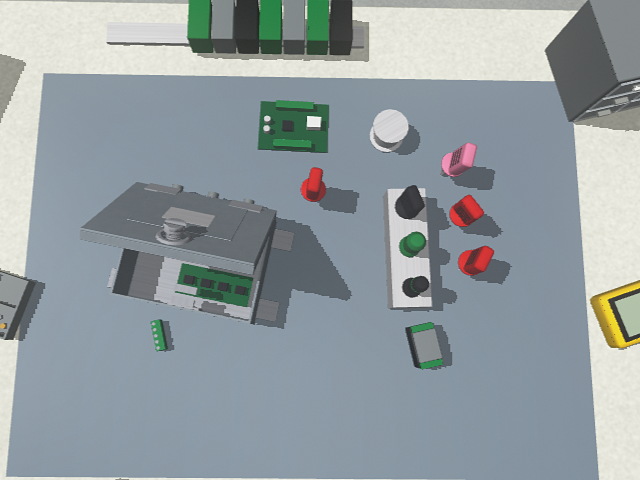

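View pics/scene0.png

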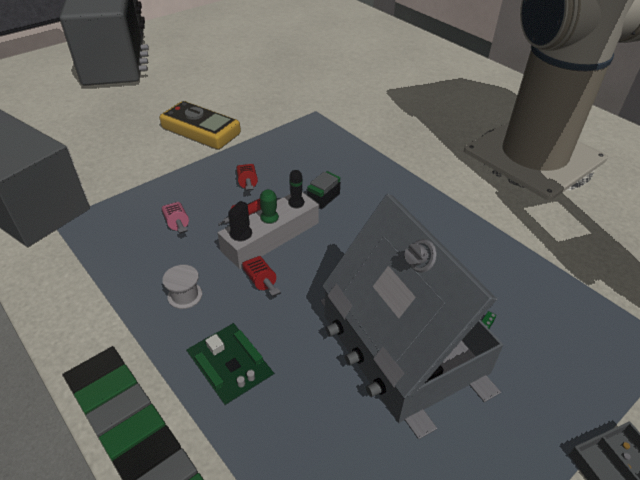

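The top view shows the box with its open cover at left (stud about row 229, col 173). The tool stand is at right, with the black key in its far hole (203,409), the green nut driver in the middle (244,412) and the crosshead driver nearest the robot (286,415). The red and pink keys lying about are look-alikes.

```bash
python3 - <<'E'
from h import *
np.set_printoptions(precision=1,suppress=True)
r=ray
P=dict(edge=((231,131.1),(272.4,447.8)),stud=((229.7,172.7),(252.8,417.5)),box=((259.1,202.6),(344.4,404.7)),nut=((247.5,409.4),(215.6,268.1)),cross=((285.5,411.5),(205.2,298.2)),stand=((250.5,399.6),(236.3,271.4)))
for k,(a,b) in P.items():
    print(k,*tri(r("top",a),r("scene",b)), at_z("top",a,45), at_z("scene",b,45),at_z("top",a,0),at_z("scene",b,0))
get_image("top")
# stand silhouette rect at z=45ish
for t in ("tool_stand","control_box","key","cover"):
    for d in silhouettes(t,"top")[:4]:
        m=d["pixels"].astype(np.uint8); ys,xs=np.nonzero(m)
        print(t,round(d["conf"],2),np.round(d["point"]),m.sum(),(ys.min(),ys.max(),xs.min(),xs.max()))
im=get_image("top")
cv2.imwrite("pics/crop.png",cv2.resize(np.hstack([im[170:320,75:295],im[170:320,370:500]]),None,fx=2.2,fy=2.2,interpolation=cv2.INTER_CUBIC))
# grid of predicted holes for box corners
E
```

```text
edge [574.7 206.4 199.4] 3.472056124632883 [602.1 257.7  45. ] [444.4 129.3  45. ] [610.5 272.3   0. ] [406.  107.2   0. ]
stud [576.8 159.5 196.6] 1.5407604191306625 [604.9 197.1  45. ] [449.4  69.7  45. ] [613.3 208.1   0. ] [411.4  43.2   0. ]
box [567.5 161.   -1.4] 1.830859429971136 [561.9 151.7  45. ] [595.  180.6  45. ] [567.9 160.    0. ] [567.7 162.2  -0. ]
nut [ 583.9 -151.4   47.2] 4.025424064128671 [ 582.8 -150.4   45. ] [ 583.5 -155.4   45. ] [ 590.  -159.8    0. ] [ 555.4 -198.4    0. ]
cross [ 525.2 -150.6   41.6] 6.182561128454663 [ 527.  -152.3   45. ] [ 526.1 -144.6   45. ] [ 530.9 -161.8    0. ] [ 493.7 -186.8    0. ]
stand [ 585.3 -144.6    4.3] 2.673294240531016 [ 578.2 -135.9   45. ] [ 609.7 -110.    45. ] [ 585.1 -144.4    0. ] [ 583.5 -149.7    0. ]
tool_stand 0.87 [259. 400.] 3505 (np.int64(188), np.int64(308), np.int64(383), np.int64(431))
control_box 0.62 [246. 191.] 19604 (np.int64(183), np.int64(322), np.int64(80), np.int64(292))
key 0.97 [204. 411.] 651 (np.int64(186), np.int64(218), np.int64(395), np.int64(423))
key 0.77 [288. 512.] 1167 (np.int64(266), np.int64(310), np.int64(475), np.int64(534))
key 0.68 [239. 440.] 948 (np.int64(216), np.int64(260), np.int64(425), np.int64(457))
key 0.63 [177. 489.] 1192 (np.int64(165), np.int64(198), np.int64(456), np.int64(516))
cover 0.68 [227. 184.] 11516 (np.int64(182), np.int64(274), np.int64(79), np.int64(275))
cover 0.46 [132. 387.] 1230 (np.int64(110), np.int64(151), np.int64(369), np.int64(407))
```

View pics/crop.png

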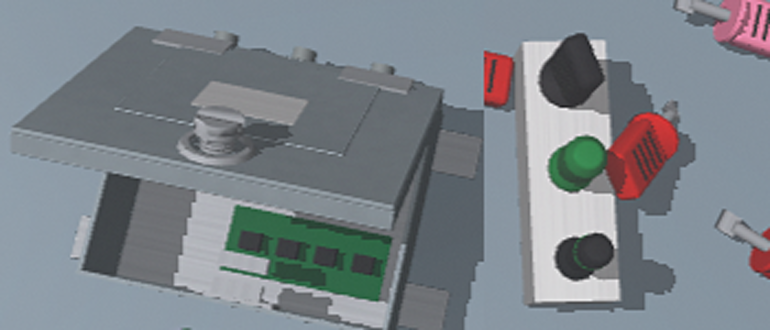

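The crop confirms it: the cover is about 1.0 rad open, the box yaw is roughly -0.12, and the key's hole is at about (643,-150). I'll rotate, raise and close the gripper first.

```bash
cat >> h.py <<'E'
def go(x,y,z,yang=None):
    "prints tool-frame shift to target TCP; yang = desired world angle of tool y"
    s=env.sense(); M=R.from_rotvec(s["tool_rot"]).as_matrix()
    d=M.T@(np.array([x,y,z])-s["position"])
    a=np.arctan2(M[1,1],M[0,1])
    print("t %.2f"%s["time"],"pos",np.round(s["position"],1),"yang %.3f"%a,"tilt",np.round(M[:2,2],3),"q6 %.2f q1 %.2f"%(s["q"][5],s["q"][0]),"F",np.round(s["force"],1),"w %.3f gf %.1f"%(s["gripper_width"],s["grasp_force"]))
    print("shift",np.round(d,1),"turn", None if yang is None else round((a-yang+np.pi)%(2*np.pi)-np.pi,3))
E
python3 -m creep '[[0,0,-8,0.12,0],[0,0,-8,0.12,0],[0,0,-8,0.12,0],[0,0,-8,0.12,0],[0,0,-8,0.12,0]]' 40
python3 -m creep '[[0,0,-8,0.12,0],[0,0,-8,0.12,0],[0,0,-8,0.12,0],[0,0,-8,0.12,0],[0,0,-8,0.12,0]]' 40
python3 - <<'E'
from h import *
print(env.tip_extent); go(600,205,300,-0.12)
# box yaw/theta fit from network points
from scipy.optimize import least_squares
def model(p):
    x,y,a,t=p; c,s=np.cos(a),np.sin(a); out=[]
    for r,n,yy in ((150,4,45),(140,14,0)):
        bx=80-r*np.cos(t)+n*np.sin(t); bz=72+r*np.sin(t)+n*np.cos(t)
        out.append((x+c*bx-s*yy,y+s*bx+c*yy,bz))
    return out+[(x,y,0)]
O=dict(top=[(231,131.1),(229.7,172.7),(259.1,202.6)],scene=[(272.4,447.8),(252.8,417.5),(344.4,404.7)])
def f(p):
    m=model(p); return np.concatenate([proj(c,P)-o for c in O for P,o in zip(m,O[c])])
r=least_squares(f,[567,161,-.1,1.0]); print(r.x,np.round(r.fun,1))
E
```

```text
time: 1.52
position: [221.8, 584.3, 264.2]
tool_rot: [1.463, 2.78, -0.0]
force: [-0.4, 0.5, -0.5]
gripper_width: 0.302
grasp_force: 0.0
time: 1.93
position: [221.8, 584.2, 304.2]
tool_rot: [2.219, 2.224, -0.0]
force: [1.1, -0.2, 0.4]
gripper_width: -0.002
grasp_force: 0.0
25.0
t 1.93 pos [221.8 584.2 304.2] yang 0.002 tilt [-0. -0.] q6 1.19 q1 1.19 F [ 1.1 -0.2  0.4] w -0.002 gf 0.0
shift [-380.   377.5    4.2] turn 0.122
[ 5.66538211e+02  1.61832397e+02 -2.31635276e-01  9.60193624e-01] [-0.1  2.  -0.6  1.2  0.9 -1.2  1.1  1.3  1.2 -0.1 -0.6  0.4]
```

```bash

python3 -m creep '[[0,0,0,0.116,0],[0,0,0,0.116,0],[-18,28.6,0,0,0],[-18,28.6,0,0,0],[-18,28.6,0,0,0]]' >/dev/null
python3 -m creep '[[-18,28.6,0,0,0],[-18,28.6,0,0,0],[-18,28.6,0,0,0],[-18,28.6,0,0,0],[-18,28.6,0,0,0]]' >/dev/null
python3 -m creep '[[-18,28.6,0,0,0],[-18,28.6,0,0,0],[-18,28.6,0,0,0],[-18,28.6,0,0,0],[-18,28.6,0,0,0]]' > /dev/null
python3 -m creep '[[-18,28.6,0,0,0],[-18,28.6,0,0,0],[-18,28.6,0,0,0],[0,0,0,0,0],[0,0,0,0,0]]' > /dev/null
python3 - <<'E'
from h import *
go(601,200,250,-0.232)
im=get_image("top"); cv2.imwrite("pics/a.png",im)
E
```

```text
t 3.60 pos [604.8 200.4 303.5] yang -0.227 tilt [-0. -0.] q6 0.53 q1 0.30 F [-0.   0.3  0.8] w -0.005 gf 0.0
shift [-1.3 -3.6 53.5] turn 0.005
```

View pics/a.png

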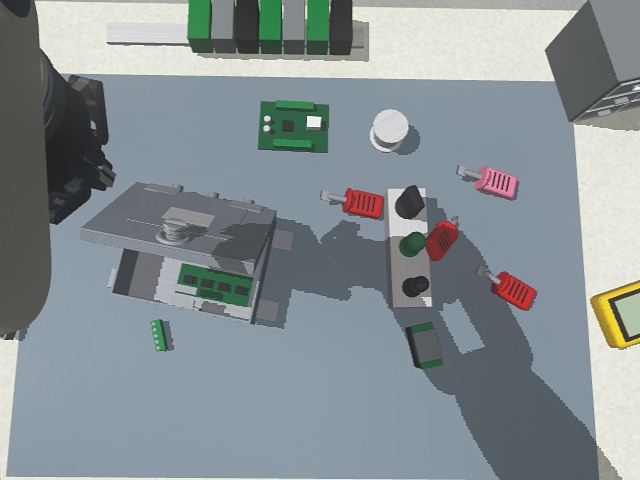

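The gripper is above the cover at the left. The box and the key in the stand are unchanged, and the red keys have only settled. Next I sweep the cover down along its arc.

```bash

python3 -m creep '[[0,-4,25,0,0],[0,-4,25,0,0],[0,-4,25,0,0],[0,0,9,0,0],[0,0,9,0,0]]' |grep force
python3 -m creep '[[0,-8,6,0,0],[0,-8,7,0,0],[0,-9,10,0,0],[0,-9,10,0,0],[0,-7,11,0,0]]' |grep force
python3 -m creep '[[0,-7,12,0,0],[0,-5,12,0,0],[0,-4,13,0,0],[0,-2,13,0,0],[0,-1,8,0,0]]' 
python3 - <<'E'
from h import *
go(601,200,101,-0.232)
E
```

```text
force: [-0.2, 0.3, -0.5]
grasp_force: 0.0
force: [-0.4, -0.5, 2.3]
grasp_force: 1.2
time: 4.9
position: [533.1, 218.4, 108.8]
tool_rot: [-2.455, -1.96, -0.001]
force: [-0.6, 0.3, 2.3]
gripper_width: -0.005
grasp_force: 0.8
t 4.90 pos [533.1 218.4 108.8] yang -0.224 tilt [0. 0.] q6 0.59 q1 0.37 F [-0.6  0.3  2.3] w -0.005 gf 0.8
shift [-2.9 70.3  7.8] turn 0.008
```

```bash

python3 -m creep '[[0,0,4,0,0],[0,0,3,0,0],[0,0,2,0,0],[0,0,1,0,0]]' |egrep 'pos|force'
python3 -m creep '[[0,0,1,0,0],[0,0,0,0,0]]' |egrep 'pos|force'
```

```text
position: [534.2, 218.0, 99.1]
force: [0.2, 0.4, 1.0]
grasp_force: 0.5
position: [534.1, 217.9, 98.1]
force: [0.1, 0.7, 1.1]
grasp_force: 0.2
```

```bash

python3 -m creep '[[0,0,1,0,0],[0,0,1,0,0],[0,0,0,0,0]]' |egrep 'pos|force'
python3 -m creep '[[0,0,1,0,0],[0,0,1,0,0],[0,0,0,0,0]]' |egrep 'pos|force'
python3 - <<'E'
from h import *
im=get_image("scene"); cv2.imwrite("pics/b.png",im)
E
```

```text
position: [533.9, 217.9, 95.8]
force: [-0.2, 0.8, 0.9]
grasp_force: 0.3
position: [533.7, 217.8, 93.6]
force: [-0.3, 0.8, -0.9]
grasp_force: 0.2
```

View pics/b.png

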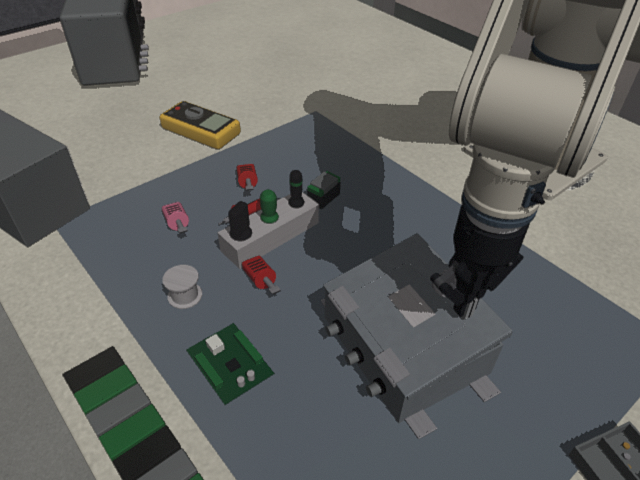

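The cover looks almost flat and the fingertips are still on it, near (465,310). I'll keep pressing to feel for the stop.

```bash

for i in 1; do python3 -m creep '[[0,0,1,0,0],[0,0,1,0,0],[0,0,0,0,0]]' |egrep 'pos|force|rot'; done
python3 -m creep '[[0,0,1,0,0],[0,0,1,0,0],[0,0,0,0,0]]' |egrep 'pos|force|rot'
python3 - <<'E'
from h import *
im=get_image("wrist"); cv2.imwrite("pics/w.png",im)
E
```

```text
position: [533.7, 217.8, 91.6]
tool_rot: [-2.456, -1.959, 0.0]
force: [1.0, 0.1, -0.3]
grasp_force: 0.1
position: [533.7, 217.8, 89.6]
tool_rot: [-2.456, -1.959, 0.0]
force: [-0.4, 0.8, -0.1]
grasp_force: 0.1
```

View pics/w.png

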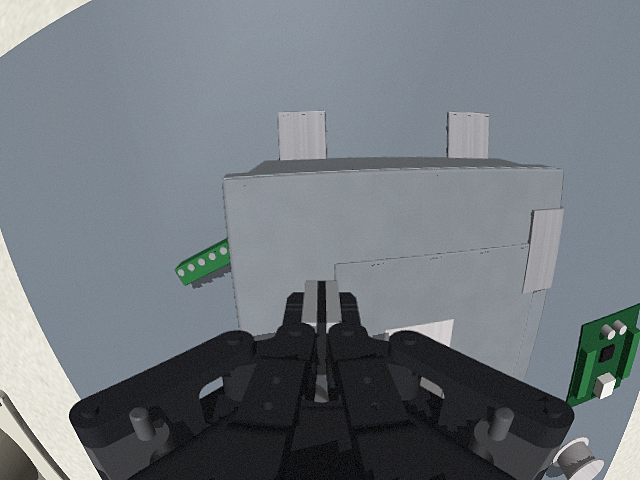

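```bash

python3 - <<'E'
from h import *
np.set_printoptions(precision=1,suppress=True)
s=env.sense();M=R.from_rotvec(s["tool_rot"]).as_matrix();p=s["position"]
print(s["force"],p, [proj("wrist",p+M[:,2]*k) for k in (0,10,25)])
i=camera_info("wrist");T=np.array(i["world_to_cam"]);print(-T[:3,:3].T@T[:3,3], T[2,:3], i["K"][0][0])
c,sn=np.cos(-.232),np.sin(-.232)
W=lambda bx,by,z:(566.5+c*bx-sn*by,161.8+sn*bx+c*by,z)
print("cover corners",[proj("wrist",W(bx,103,z)) for bx,z in ((80,76),(-84,76))],"bolt", at_z("wrist",(172,230),76),W(-84,103,76), at_z("wrist",(168,562),76), W(80,103,76))
get_image("scene")
for t in ("stud","cover_edge","control_box"): print(t,[(d["point"],d["conf"]) for d in tip_of(t,"wrist")[:2]],[(d["point"],d["conf"]) for d in tip_of(t,"scene")[:2]])
E
```

```text
[1.  0.5 0.7] [533.7 217.8  89.7] [array([291.8, 321. ]), array([282.6, 321. ]), array([270.4, 321.1])]
[550.3 289.6 240.4] [-0.1 -0.3 -1. ] 371.64829954431775
cover corners [array([174.4, 563.1]), array([163.2, 234.9])] bolt [505.1 278.   76. ] (np.float64(508.4326996982933), np.float64(281.3541242938587), 76) [667.6 247.1  76. ] (np.float64(668.0388925388352), np.float64(243.64652284603716), 76)
stud [] [([281.5, 447.5], 0.47)]
cover_edge [([255.8, 212.0], 0.67), ([309.7, 271.9], 0.65)] [([305.0, 474.7], 0.8), ([204.9, 298.0], 0.44)]
control_box [([294.3, 385.3], 0.85)] [([343.6, 406.0], 0.69)]
```

```bash

python3 -m creep '[[0,0,1,0,0],[0,0,1,0,0],[0,0,0,0,0]]' |egrep 'pos|force|rot'
python3 -m creep '[[0,0,1,0,0],[0,0,1,0,0],[0,0,0,0,0]]' |egrep 'pos|force|rot'
```

```text
position: [533.7, 217.9, 87.7]
tool_rot: [-2.456, -1.959, -0.0]
force: [-1.1, -0.3, 0.4]
grasp_force: 0.1
position: [533.7, 217.8, 85.6]
tool_rot: [-2.456, -1.959, 0.0]
force: [-0.1, 0.3, 0.8]
grasp_force: 0.1
```

```bash

python3 - <<'E'
from h import *
im=get_image("wrist"); s=get_image("scene"); cv2.imwrite("pics/w2.png",np.hstack([cv2.resize(im[240:360,220:440],None,fx=2,fy=2.5,interpolation=3),cv2.resize(s[220:370,400:520],None,fx=2.5,fy=2,interpolation=3)]))
print(env.sense()["gripper_width"])
E
```

```text
0.0005095690374840321
```

View pics/w2.png

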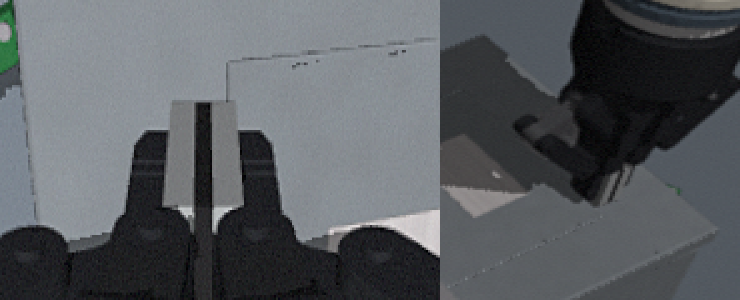

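The close-up shows the pad tips meeting the cover sheet around wrist row 280. I'll check that against the model to see whether the cover is shut.

```bash

python3 - <<'E'
from h import *
np.set_printoptions(precision=1,suppress=True)
s=env.sense();M=R.from_rotvec(s["tool_rot"]).as_matrix();p=s["position"]
for k in (5,10,15,20,25): print(k,proj("wrist",p+M@[0,0,k]),proj("wrist",p+M@[11,5,k]))
c,sn=np.cos(-.232),np.sin(-.232)
W=lambda bx,by,z:np.array((566.5+c*bx-sn*by,161.8+sn*bx+c*by,z))
for th in (0,.05,.1,.15):
    f=lambda r,y,n:W(80-r*np.cos(th)+n*np.sin(th),y,72+r*np.sin(th)+n*np.cos(th))
    print(th,"edge",proj("scene",f(150,45,4)),"corners scene",proj("scene",f(164,103,4)),proj("scene",f(164,103,0)),"wrist",proj("wrist",f(164,103,4)),proj("scene",f(0,103,4)))
E
```

```text
5 [287. 321.] [265.  332.1]
10 [282.5 321. ] [261.  331.8]
15 [278.3 321. ] [257.2 331.5]
20 [274.2 321.1] [253.6 331.3]
25 [270.4 321.1] [250.1 331. ]
0 edge [317.3 472.8] corners scene [345.2 508.9] [346.9 508.1] wrist [164.2 232.8] [394.7 403.8]
0.05 edge [314.  473.7] corners scene [341.6 510.3] [343.4 509.6] wrist [166.4 229.3] [394.8 403.7]
0.1 edge [310.8 474.5] corners scene [338.1 511.4] [339.8 510.9] wrist [168.8 226.3] [394.8 403.5]
0.15 edge [307.6 475. ] corners scene [334.8 512.4] [336.4 511.9] wrist [171.5 224.1] [394.9 403.4]
```

```bash

python3 -m creep '[[0,0,2,0,0],[0,0,2,0,0],[0,0,0,0,0]]' |egrep 'pos|force'
python3 -m creep '[[0,0,2,0,0],[0,0,2,0,0],[0,0,0,0,0]]' |egrep 'pos|force'
python3 - <<'E'
from h import *
im=get_image("wrist")[:,200:460]; s=get_image("scene")[220:440,320:520]
np.save("w3.npy",im)
# brightness profile along scene corner + tip row
print([(d["point"],round(d["conf"],2)) for d in tip_of("cover_edge","scene")[:2]])
g=cv2.cvtColor(im,cv2.COLOR_BGR2GRAY); print(g[255:320:3,115].tolist())
m=[d for d in silhouettes("cover","scene")][:1]
if m:
  q=cv2.convexHull(np.argwhere(m[0]["pixels"]).astype(np.int32))[:,0]; print(m[0]["conf"],"rightmost",q[q[:,1].argmax()],"bottom",q[q[:,0].argmax()])
E
```

```text
position: [533.6, 217.8, 81.4]
force: [-0.6, 0.7, 0.4]
grasp_force: 0.0
position: [533.6, 217.8, 77.4]
force: [0.4, 0.6, 0.2]
grasp_force: 0.0
[([312.0, 470.5], 0.73), ([215.6, 269.0], 0.56)]
[145, 147, 145, 146, 145, 143, 144, 145, 147, 121, 123, 121, 118, 123, 123, 120, 121, 122, 123, 123, 127, 128]
0.7 rightmost [341 508] bottom [399 409]
```

```bash

python3 -m creep '[[0,0,2,0,0],[0,0,2,0,0],[0,0,0,0,0]]' |egrep 'pos|force'
python3 -m creep '[[0,0,2,0,0],[0,0,0,0,0]]' |egrep 'pos|force'
python3 - <<'E'
from h import *
get_image("scene")
m=[d for d in silhouettes("cover","scene")][:1]
if m:
  q=cv2.convexHull(np.argwhere(m[0]["pixels"]).astype(np.int32))[:,0]; print(m[0]["conf"],"rightmost",q[q[:,1].argmax()],"bottom",q[q[:,0].argmax()])
E
```

```text
position: [533.6, 217.8, 73.5]
force: [-0.1, 0.6, 0.0]
grasp_force: 0.0
position: [533.7, 217.8, 71.5]
force: [1.1, -0.7, -0.0]
grasp_force: 0.0
0.56 rightmost [345 507] bottom [399 411]
```

```bash

python3 -m creep '[[0,0,-12,0,0],[0,0,-24,0,0],[0,0,-24,0,0],[0,0,-24,0,0],[0,0,0,0,0]]' |egrep 'pos|force'
python3 - <<'E'
from h import *
im=get_image("wrist"); s=get_image("scene"); cv2.imwrite("pics/w4.png",np.hstack([im[80:],cv2.resize(s[200:440,300:540],None,fx=.65,fy=1.667)])[:, :800])
get_image("scene")
m=[d for d in silhouettes("cover","scene")][:1]
if m:
  q=cv2.convexHull(np.argwhere(m[0]["pixels"]).astype(np.int32))[:,0]; print(m[0]["conf"],"rightmost",q[q[:,1].argmax()],"bottom",q[q[:,0].argmax()])
E
```

```text
position: [536.7, 219.0, 161.4]
force: [0.9, 0.3, 0.1]
grasp_force: 0.0
0.9 rightmost [345 507] bottom [400 409]
```

View pics/w4.png

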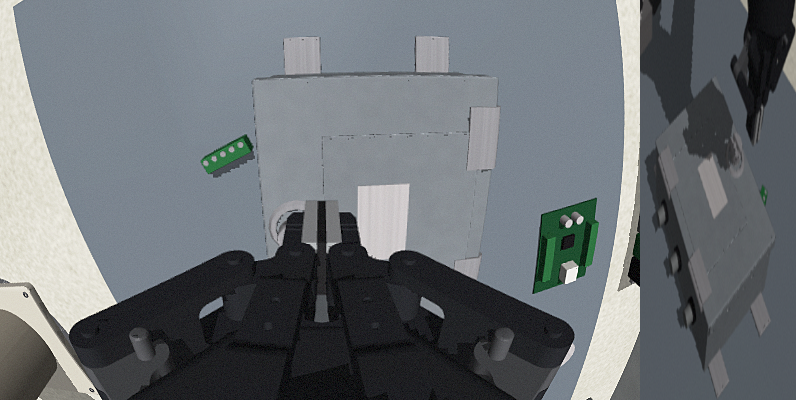

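The cover is shut and the stud is partly visible at about (302,288) in the wrist frame. I'll check the tool-height geometry against the corners of the shut cover.

```bash

python3 - <<'E'
from h import *
np.set_printoptions(precision=1,suppress=True)
c,sn=np.cos(-.232),np.sin(-.232)
W=lambda bx,by,z:np.array((566.5+c*bx-sn*by,161.8+sn*bx+c*by,z))
print([proj("wrist",W(bx,103,76)) for bx in (80,-84)], "tcp now",env.sense()["position"])
s=env.sense();M=R.from_rotvec(s["tool_rot"]).as_matrix();p=s["position"]
i=camera_info("wrist"); T=np.array(i["world_to_cam"]); C=-T[:3,:3].T@T[:3,3]
print("cam in tool",M.T@(C-p), "axis", M.T@T[2,:3])
print("ray of tip in tool", M.T@ray("wrist",(280,322))[1], "jaw bottoms?", M.T@ray("wrist",(293,290))[1])
for pt in ((158,253),(158,497)): print(pt,[at_z("wrist",pt,z) for z in (66,76,86)])
print(W(-84,103,76),W(80,103,76))
print([(d["point"],d["conf"]) for d in tip_of("stud","wrist")],[(d["point"],d["conf"]) for d in tip_of("stud","scene")])
E
```

```text
[array([159. , 507.7]), array([151. , 259.5])] tcp now [533.3 217.6 155.6]
cam in tool [  73.7    0.2 -150.8] axis [-0.3 -0.   1. ]
ray of tip in tool [-0.4  0.   0.9] jaw bottoms? [-0.4 -0.1  0.9]
(158, 253) [array([501.3, 277.6,  66. ]), array([503.3, 278.1,  76. ]), array([505.3, 278.6,  86. ])]
(158, 497) [array([664.7, 243.8,  66. ]), array([659.9, 245.7,  76. ]), array([655.1, 247.6,  86. ])]
[508.4 281.4  76. ] [668.  243.6  76. ]
[([313.3, 297.5], 0.58)] [([288.4, 447.2], 0.67)]
```

```bash

python3 - <<'E'
from h import *
np.set_printoptions(precision=1,suppress=True)
s=env.sense();M=R.from_rotvec(s["tool_rot"]).as_matrix();p=s["position"]
for k in (-10,0,10,25): print(k,proj("scene",p+M@[0,0,k]))
print(s["gripper_width"])
i=camera_info("wrist"); T=np.array(i["world_to_cam"]);print(T[:3,:3]@M, i["K"])
im=get_image("scene")
cv2.imwrite("pics/s5.png",cv2.resize(im[180:340,400:560],None,fx=3,fy=3,interpolation=3))
E
```

```text
-10 [280.8 473.1]
0 [286.1 471.4]
10 [291.3 469.7]
25 [298.9 467.3]
-0.0021273101088417146
[[-0.   1.   0. ]
 [-1.  -0.  -0.3]
 [-0.3 -0.   1. ]] [[371.6   0.  321.2]
 [  0.  371.6 231.7]
 [  0.    0.    1. ]]
```

View pics/s5.png

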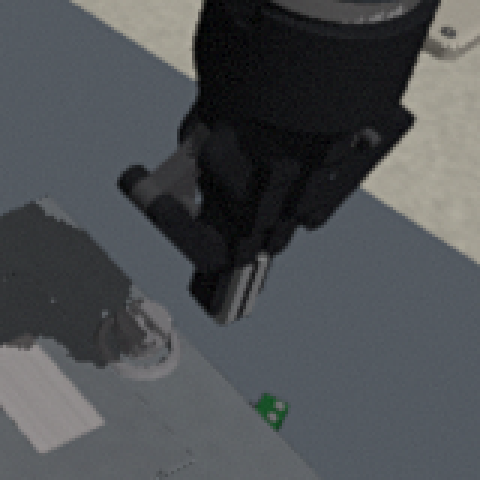

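```bash

python3 -m creep '[[0,0,25,0,21],[0,0,25,0,21],[0,0,20,0,21],[0,0,10,0,21],[0,0,0,0,21]]' |egrep 'pos|force'
python3 -m creep '[[0,0,2,0,21],[0,0,2,0,21],[0,0,0,0,21]]' |egrep 'pos|force|width'
python3 -m creep '[[0,0,2,0,21],[0,0,2,0,21],[0,0,0,0,21]]' |egrep 'pos|force'
python3 -m creep '[[0,0,2,0,21],[0,0,0,0,21]]' |egrep 'pos|force'
```

```text
position: [531.8, 217.1, 73.0]
force: [0.7, -0.3, 0.2]
grasp_force: 0.0
position: [534.4, 218.1, 72.5]
force: [-0.6, -0.1, 0.3]
gripper_width: 0.209
grasp_force: 0.0
position: [534.5, 218.2, 68.8]
force: [0.5, 1.0, 3.8]
grasp_force: 1.7
position: [534.6, 218.2, 68.6]
force: [-6.1, -2.1, 22.4]
grasp_force: 11.5
```

```bash

python3 -m creep '[[0,0,-10,0,21],[0,0,-25,0,21],[0,0,-25,0,21],[0,0,-25,0,21],[0,0,0,0,21]]' |egrep 'pos|force'
python3 - <<'E'
from h import *
np.set_printoptions(precision=1,suppress=True)
for z in (131,155,163): print(z,at_z("scene",(287,478),z))
s=env.sense(); M=R.from_rotvec(s["tool_rot"]).as_matrix(); print(s["position"],M, s["q"])
o,d=ray("wrist",(280,322)); 
for k in (-7,25): print(k, M.T@(o+d*(s["position"][2]-k-o[2])/d[2]-s["position"]))
get_image("wrist");print([(d["point"],d["conf"]) for d in tip_of("stud","wrist")])
get_image("top");print([(d["point"],d["conf"]) for d in tip_of("stud","top")], [(d["point"],d["conf"]) for d in tip_of("control_box","top")])
E
```

```text
position: [536.7, 219.0, 156.0]
force: [0.9, 0.2, -0.1]
grasp_force: 0.0
131 [506.8 213.9 131. ]
155 [527.8 223.8 155. ]
163 [534.8 227.1 163. ]
[536.7 219.  156. ] [[ 0.2  1.   0. ]
 [ 1.  -0.2  0. ]
 [ 0.   0.  -1. ]] [ 0.4  0.4  1.8 -0.   0.9  0.6]
-7 [ 9.   0.4 -7. ]
25 [-5.4  0.5 25. ]
[([312.6, 297.5], 0.67)]
[([292.3, 182.2], 0.75)] [([288.7, 413.0], 0.75), ([259.6, 200.4], 0.62)]
```

The pads really end about 7 mm above the reported TCP: they touched the 76 mm cover at z ≈ 69, and the scene view agrees. So tip z = reported + 7 and grasp point z = reported + 26. Next I go to look at the key.

```bash

python3 -m creep '[[0,0,-15,0,50],[0,0,-15,0,50],[-31.5,14.5,-10,0,60],[-31.5,14.5,0,0,60],[-31.5,14.5,0,0,60]]' >/dev/null
python3 -m creep '[[-31.5,14.5,0,0,60],[-31.5,14.5,0,0,60],[-31.5,14.5,0,0,60],[-31.5,14.5,0,0,60],[-31.5,14.5,0,0,60]]' >/dev/null
python3 -m creep '[[-31.5,14.5,0,0,60],[-31.5,14.5,0,0,60],[-31.5,14.5,0,0,60],[-31.5,14.5,0,0,60],[-31.5,14.5,0,0,60]]' >/dev/null
python3 -m creep '[[0,0,0,0,60],[0,0,0,0,60]]' |egrep 'pos|force'
python3 - <<'E'
from h import *
np.set_printoptions(precision=1,suppress=True)
s=env.sense(); im=get_image("wrist"); i=camera_info("wrist"); cv2.imwrite("pics/k.png",im)
for t in ("key","nut_driver","crosshead_driver","tool_stand"):
    for d in tip_of(t,"wrist")[:4]: print(t,d["point"],round(d["conf"],2),at_z("wrist",d["point"],45,i))
for d in silhouettes("key","wrist")[:4]: print(d["point"],d["conf"],cv2.minAreaRect(np.argwhere(d["pixels"])[:,::-1].astype(np.int32)))
go(643,-150,200)
E
```

```text
position: [625.9, -224.9, 189.0]
force: [-0.5, 0.2, -0.7]
grasp_force: 0.0
key [233.5, 411.2] 0.96 [ 695.7 -256.7   45. ]
key [116.4, 323.9] 0.92 [ 645.  -146.9   45. ]
key [13.4, 318.0] 0.76 [659.4 -63.7  45. ]
key [289.9, 245.7] 0.73 [ 544.1 -275.9   45. ]
nut_driver [135.0, 248.6] 0.92 [ 583.6 -147.    45. ]
crosshead_driver [156.0, 184.3] 0.69 [ 525.9 -149.    45. ]
tool_stand [135.7, 259.0] 0.67 [ 591.6 -149.7   45. ]
[279.5, 249.1] 0.98 ((252.33935546875, 279.36724853515625), (39.051204681396484, 43.68925094604492), 23.629377365112305)
[115.6, 322.2] 0.94 ((323.0, 115.0), (48.0, 54.0), 90.0)
[186.6, 281.4] 0.88 ((288.7758483886719, 191.8103485107422), (102.68952178955078, 43.638404846191406), 21.801410675048828)
[136.6, 269.9] 0.62 ((256.1277160644531, 135.15853881835938), (71.19499206542969, 213.3095245361328), 74.00846862792969)
t 12.90 pos [ 626.4 -221.9  190.6] yang -0.222 tilt [-0.  0.] q6 -0.14 q1 -0.36 F [-0.6  1.  -0.6] w 0.601 gf 0.0
shift [73.8  0.3 -9.3] turn None
```

View pics/k.png

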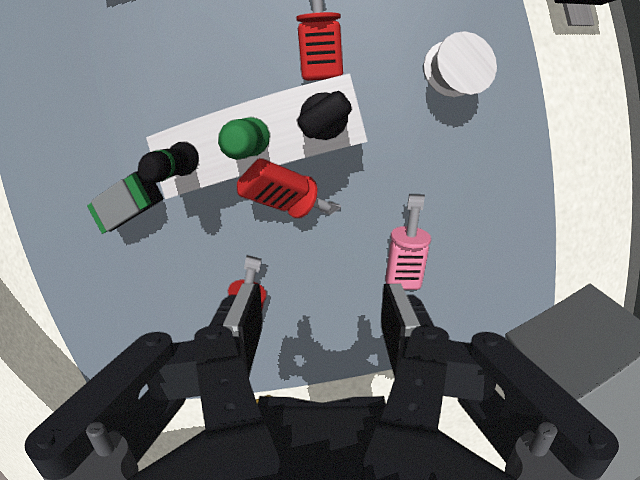

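The wrist view shows the upright black key near (115,323), the green nut driver at (137,243) and the crosshead driver at (160,170). The other "key" hits are the red and pink look-alikes. I'll fit the key's position and yaw to its silhouette.

```bash
cat > fitkey.py <<'E'
from h import *
from scipy.optimize import minimize
def keymask(cam,near):
    best=min(silhouettes("key",cam),key=lambda d:np.hypot(*(np.array(d["point"])-near)))
    return best
def model(p,cam,info,sc=4):
    x,y,a=p; c,s=np.cos(a),np.sin(a); m=np.zeros((480*sc,640*sc),np.uint8)
    t=np.linspace(0,2*np.pi,24)
    for P in ([(19*np.cos(u),19*np.sin(u),z) for u in t for z in (45,51)],
              [(sx*18,sy*9,z) for sx in(-1,1) for sy in (-1,1) for z in (51,103)]):
        q=np.array([proj(cam,(x+c*X-s*Y,y+s*X+c*Y,z),info)[::-1] for X,Y,z in P])*sc
        cv2.fillConvexPoly(m,cv2.convexHull(q.astype(np.float32)).astype(np.int32),1)
    return cv2.resize(m,(640,480),interpolation=cv2.INTER_AREA).astype(bool) if 0 else m[sc//2::sc,sc//2::sc].astype(bool)
def fit(cams):
    def iou(p): return -np.mean([(model(p,c,i)&m).sum()/(model(p,c,i)|m).sum() for c,i,m in cams])
    out=[]
    for a in np.arange(0,np.pi,np.pi/8):
        r=minimize(iou,[643.5,-147,a],method="Nelder-Mead",options=dict(initial_simplex=[[643.5,-147,a],[649,-147,a],[643.5,-141,a],[643.5,-147,a+.3]],maxiter=60))
        out.append((r.fun,r.x))
    return sorted(out,key=lambda o:o[0])
E
python3 - <<'E'
from fitkey import *
L=[]
for c,n in (("wrist",(115,322)),("top",(204,411))):
    get_image(c); i=camera_info(c); d=keymask(c,n); print(c,d["point"],d["conf"],d["pixels"].sum()); L.append((c,i,d["pixels"]))
for S in (L[:1],L[1:],L):
    for f,x in fit(S)[:2]: print(round(f,3),np.round(x,2))
E
```

```text
wrist [119.7, 322.4] 0.84 1989
top [204.0, 410.8] 0.9 654
-0.921 [ 6.4562e+02 -1.4895e+02  3.7000e-01]
-0.92 [ 6.4559e+02 -1.4893e+02  3.6000e-01]
-0.873 [ 643.28 -148.74    3.13]
-0.87 [ 643.74 -149.28    3.08]
-0.873 [ 6.4491e+02 -1.4872e+02  2.7000e-01]
-0.872 [ 6.4479e+02 -1.4885e+02  5.0000e-01]
```

```bash

python3 -m creep '[[0,0,6,0.12,60],[0,0,6,0.12,60],[0,0,6,0.12,60],[0,0,6,0.12,60],[0,0,6,0.12,60]]' >/dev/null
python3 -m creep '[[0,0,6,0.12,60],[0,0,6,0.12,60],[0,0,6,0.12,60],[0,0,6,0.12,60],[1,-22,0,0,60]]' >/dev/null
python3 -m creep '[[1,-22,0,0,60],[1,-22,0,0,60],[0,0,0,0,60],[0,0,0,0,60]]' >/dev/null
python3 - <<'E'
from fitkey import *
np.set_printoptions(precision=1,suppress=True)
go(644.5,-148.8,190)
im=get_image("wrist"); i=camera_info("wrist"); 
n=proj("wrist",(644.5,-148.8,75),i); print(n); np.save("k2.npy",im)
for d in silhouettes("key","wrist"): print(d["point"],d["conf"],d["pixels"].sum())
d=keymask("wrist",n); np.save("k2m.npy",d["pixels"])
for f,x in fit([("wrist",i,d["pixels"])])[:4]: print(round(f,3),np.round(x,2))
E
```

```text
t 14.27 pos [ 612.1 -157.8  137.1] yang -1.302 tilt [ 0. -0.] q6 1.03 q1 -0.27 F [-0.1 -0.6 -0.1] w 0.594 gf 0.0
shift [ 33.6  -0.1 -52.9] turn None
[192.1 319.6]
[188.4, 319.2] 0.98 3302
[137.9, 236.2] 0.98 4483
[163.0, 501.7] 0.89 3660
[260.4, 370.5] 0.71 4151
[331.2, 454.6] 0.69 335
-0.933 [ 645.8 -149.2    0.4]
-0.932 [ 645.8 -149.2    0.4]
-0.932 [ 645.7 -149.2    0.4]
-0.932 [ 645.7 -149.2    3.5]
```

```bash

python3 - <<'E'
from fitkey import *
im=np.load("k2.npy"); m=np.load("k2m.npy"); i=camera_info("wrist")
g=cv2.cvtColor(im,cv2.COLOR_BGR2GRAY); near=cv2.dilate(m.astype(np.uint8),np.ones((7,7)))>0
dk=(g<75)&near; print(dk.sum(),m.sum())
for M in (m,dk):
  for a in np.arange(.1,.75,.1):
    r=minimize(lambda p:-(model((p[0],p[1],a),"wrist",i)&M).sum()/(model((p[0],p[1],a),"wrist",i)|M).sum(),[645.5,-149],method="Nelder-Mead",options=dict(initial_simplex=[[645.5,-149],[649,-149],[645.5,-146]],maxiter=40)); print(round(a,2),round(-r.fun,3),np.round(r.x,1))
ys,xs=np.nonzero(m); y0,y1,x0,x1=ys.min()-1,ys.max()+2,xs.min()-1,xs.max()+2
p=cv2.resize(g[y0:y1,x0:x1],(28,24),interpolation=cv2.INTER_AREA); print(y0,y1,x0,x1)
print("\n".join("".join("@#*+=-:. "[min(8,v//14)] for v in r) for r in p))
E
```

```text
3198 3302
0.1 0.887 [ 646.1 -150.8]
0.2 0.905 [ 646.  -150.3]
0.3 0.922 [ 646.  -150.4]
0.4 0.928 [ 645.9 -150. ]
0.5 0.921 [ 645.8 -149.7]
0.6 0.895 [ 645.9 -149.5]
0.7 0.87 [ 645.5 -149.7]
0.1 0.88 [ 645.8 -151.1]
0.2 0.896 [ 646.1 -150.8]
0.3 0.907 [ 646.2 -150.8]
0.4 0.905 [ 646.4 -149.8]
0.5 0.9 [ 645.7 -149.7]
0.6 0.879 [ 645.2 -149.7]
0.7 0.853 [ 645.1 -149.7]
152 233 291 350
                            
         :=*####**=         
      =##########@#*#+      
    .+*################=    
   ++*########***########.  
  +++*************##@#####: 
  *+**************##@#####* 
 *++*****+*+*******########.
 **+**************#########=
 ****#***+++*******########+
 #***#*************########:
 +***#*************######## 
  *****************#######= 
   #***************######=  
    **#************#####-   
     :#************###*:    
      -************###+     
       #***********###*     
       *************###     
       *************###     
       +************###     
       .#**********###:     
        :#*****#####*.      
          .=++--:.
```

Both wrist views give a key yaw of about 0.37 and a position of about (645.5,-149.5). I'll align, descend and grip.

```bash

python3 -m creep '[[0,0,0,-0.1,60],[17,2.2,0,0,60],[17,2.2,0,0,60],[0,0,0,0,60],[0,0,0,0,60]]' |egrep 'pos'
python3 -m creep '[[0,0,20,0,60],[0,0,20,0,60],[0,0,20,0,60],[0,0,16,0,60],[0,0,7,0,60]]' |egrep 'pos|force'
python3 -m creep '[[0,0,1,0,20],[0,0,0,0,15],[0,0,0,0,10],[0,0,0,0,5],[0,0,0,0,5]]' 80
python3 -m creep '[[0,0,0,0,5],[0,0,0,0,5],[0,0,0,0,5]]' 80 | egrep 'width|force'
python3 - <<'E'
from fitkey import *
go(645.5,-149.5,53,-1.20)
E
```

```text
position: [645.8, -151.4, 136.7]
position: [642.9, -151.0, 51.3]
force: [-0.3, -1.3, -0.6]
grasp_force: 0.0
time: 15.67
position: [646.0, -150.9, 53.9]
tool_rot: [3.088, 0.573, 0.002]
force: [0.0, 0.0, -0.8]
gripper_width: 0.199
grasp_force: 77.9
force: [-1.4, -0.3, 7.0]
gripper_width: 0.197
grasp_force: 78.4
t 15.92 pos [ 646.  -151.    53.8] yang -1.204 tilt [ 0.001 -0.   ] q6 0.96 q1 -0.25 F [-1.4 -0.3  7. ] w 0.197 gf 78.4
shift [ 0.1 -1.5  0.8] turn -0.004
```

```bash

python3 -m creep '[[0,0,-10,0,5],[0,0,-25,0,5],[0,0,-30,0,5],[0,0,-30,0,5],[0,0,-30,0,5]]' |egrep 'width|force'
python3 -m creep '[[0,0,-5,-0.12,5],[0,0,0,-0.12,5],[0,0,0,-0.12,5],[0,0,0,-0.12,5],[0,0,0,-0.12,5]]' |egrep 'width|force'
python3 -m creep '[[0,0,0,-0.12,5],[0,0,0,-0.12,5],[0,0,0,-0.12,5],[0,0,0,0,5],[0,0,0,0,5]]' |egrep 'width|force'
python3 - <<'E'
from fitkey import *
np.set_printoptions(precision=1,suppress=True)
go(520,170,180,-.22)
s=env.sense(); M=R.from_rotvec(s["tool_rot"]).as_matrix(); p=s["position"]
for c in ("wrist","top","scene"):
    get_image(c); i=camera_info(c)
    print(c,"pred key",proj(c,p+M@[0,0,8.8],i),[(np.round(d["point"],1),round(d["conf"],2)) for d in tip_of("key",c)])
    if c!="wrist":
        for d in tip_of("stud",c)[:2]: print(c,"stud",d["point"],d["conf"],at_z(c,d["point"],86))
        for d in tip_of("control_box",c)[:2]: print(c,"box",d["point"],d["conf"],at_z(c,d["point"],0))
        for d in tip_of("cover_edge",c)[:1]: print(c,"edge",d["point"],d["conf"],at_z(c,d["point"],76))
E
```

```text
force: [0.4, -0.7, -1.5]
gripper_width: 0.196
grasp_force: 78.0
force: [0.5, -0.1, -1.1]
gripper_width: 0.201
grasp_force: 77.9
force: [0.4, 0.3, -1.5]
gripper_width: 0.198
grasp_force: 77.9
t 17.17 pos [ 645.3 -150.6  183.1] yang -0.248 tilt [-0.  0.] q6 0.00 q1 -0.25 F [ 0.4  0.3 -1.5] w 0.198 gf 77.9
shift [ 280.2 -200.     3.1] turn -0.028
wrist pred key [283.6 320.9] [(array([102.2, 310. ]), 0.81), (array([281.9, 319.7]), 0.69), (array([310.7, 408.1]), 0.68)]
top pred key [181.9 430. ] [(array([233. , 447.5]), 0.8), (array([180.1, 429.6]), 0.71), (array([199.7, 343.7]), 0.6), (array([259.5, 201.2]), 0.33)]
top box [256.7, 202.9] 0.7 [571.6 159.7   0. ]
top box [293.7, 146.3] 0.35 [513.7 243.3   0. ]
top edge [294.0, 146.1] 0.65 [508.3 221.7  76. ]
scene pred key [169.4 231.7] [(array([215. , 237.1]), 0.8), (array([223.5, 178.3]), 0.74), (array([173.2, 231.5]), 0.63), (array([279.5, 268.5]), 0.59)]
scene stud [288.6, 449.9] 0.64 [501.1 171.9  86. ]
scene box [343.8, 402.9] 0.68 [569.  159.8   0. ]
scene edge [315.9, 470.2] 0.61 [509.5 217.8  76. ]
```

```bash

python3 -m creep '[[23.2,-23.4,0,0,5],[23.2,-23.4,0,0,5],[23.2,-23.4,0,0,5],[23.2,-23.4,0,0,5],[23.2,-23.4,0,0,5]]' |egrep 'force'
python3 -m creep '[[23.2,-23.4,0,0,5],[23.2,-23.4,0,0,5],[23.2,-23.4,0,0,5],[23.2,-23.4,0,0,5],[0,0,0,0,5]]' |egrep 'force'
python3 -m creep '[[0,0,0,0,5],[0,0,0,0,5]]' |egrep 'force'
cat > stud.py <<'E'
from fitkey import *
np.set_printoptions(precision=1,suppress=True)
go(508,175,183,-.232)
im=get_image("wrist"); i=camera_info("wrist"); np.save("st.npy",im)
for t,z in (("stud",86),("cover_edge",76),("control_box",0)):
    for d in tip_of(t,"wrist")[:2]: print(t,np.round(d["point"],1),round(d["conf"],2),at_z("wrist",d["point"],z,i))
for d in silhouettes("stud","wrist")[:2]: print("sil",d["point"],d["conf"],d["pixels"].sum(),at_z("wrist",d["point"],88,i))
# rectified top-down view of head plane z=95, 0.4 mm/px, box-aligned about (505,175)
def rect(im,i,cx,cy,z,half=30,st=.5,a=-.232):
    n=int(2*half/st); mx=np.zeros((n,n),np.float32); my=mx.copy(); c,s=np.cos(a),np.sin(a)
    for r in range(n):
        for k in range(n):
            bx=half-r*st; by=half-k*st
            q=proj("wrist",(cx+c*bx-s*by,cy+s*bx+c*by,z),i); my[r,k],mx[r,k]=q
    return cv2.remap(im,mx,my,cv2.INTER_CUBIC)
g=cv2.cvtColor(rect(im,i,508,175.5,95),cv2.COLOR_BGR2GRAY); np.save("g.npy",g)
p=cv2.resize(g,(60,30),interpolation=cv2.INTER_AREA); print(g.min(),g.max())
lo,hi=np.percentile(g,2),np.percentile(g,98)
print("\n".join("".join("@#*+=-:. "[int(np.clip((v-lo)/(hi-lo)*8.99,0,8))] for v in r) for r in p))
E
python3 stud.py
```

```text
force: [-0.8, -0.1, -1.7]
grasp_force: 78.3
force: [-0.8, -0.1, -2.0]
grasp_force: 78.5
force: [0.8, -0.6, -1.6]
grasp_force: 78.5
t 18.77 pos [492.  102.8 183.2] yang -0.243 tilt [ 0. -0.] q6 0.43 q1 0.18 F [ 0.8 -0.6 -1.6] w 0.200 gf 78.5
shift [73.9 -1.9  0.2] turn -0.011
stud [126.  319.6] 0.65 [508.7 172.   86. ]
cover_edge [ 61.9 304.8] 0.78 [509.8 218.   76. ]
control_box [327.6 576.3] 0.74 [ 770.4 -126.6    0. ]
control_box [119.9 389.3] 0.66 [570.3 162.7   0. ]
sil [124.7, 399.5] 0.66 57186 [560.5 161.1  88. ]
6 203
::::::::::::::::::::::::::::::::::::::::::::::::::::::::::::
::::::::::::::::::::::::::::::::::::::::::::::::::::::::::::
::::::::::::::::::::::::::::::::::::::::::::::::::::::::::::
::::::::::::::::::::::::::::::::::::::::::::::::::::::::::::
::::::::::::::::.:::::::::::::-------------------===------::
===----::::::.-----:---=+=:::..  ...::-+#+=:.:::::::::::::::
..:.::.:::......::..::::    . ..::...    :+*#+:.::::::::::::
......::..:...:.:::::.   .+*=-:....--=-:---+=+@=::::::::::::
............:.:.:.:   :=+--.         :=*@@##**#@@=-:::::::::
................:.  
[... 560 characters left out ...]
          :*###*#@@*-.:.:::::
....................   =***-.         :=*++-::=@=::::::::::.
...................:..    :=**===-.::::..  .-#*-.::::::.::::
.....................:::.       ...      :+*=-..::::::::::::
.......................::-:::::....:--+**+-...:.::::::::::::
...........................::::--==--:::......:.::::::::::::
...................:::::::::::::-----------==-====--======+=
======-=+=====--====-==--======-------=-----------:--:::-:--
::::::--:::-:-----:--------------:------------:-------------
-:----------:-----------------------------------------------
:---:---:-::------------------------------------------------
-::-*@@+++###@+:--------------------------------------------
```

The rectified wrist patch clearly shows the stud head and its slot, parallel to the hinge. I'll measure them precisely.

```bash

python3 - <<'E'
from h import *
g=np.load("g.npy").astype(float); st=.5; half=30
# slot lines: darkest rows near 25 and 31 px*..., per column
G=cv2.GaussianBlur(g,(0,0),1); xs=np.arange(42,84)
for a,b in ((22,28),(28,34)):
    r=[a+np.average(np.arange(b-a),weights=(G[a:b,x].max()-G[a:b,x])**2+1e-6) for x in xs]
    k=np.polyfit(xs,r,1); print("line row px@60",np.polyval(k,60),"slope",k[0])
c=cv2.HoughCircles(np.load("g.npy"),cv2.HOUGH_GRADIENT,1,200,param1=100,param2=12,minRadius=23,maxRadius=30); print(c)
go=None
for r,k in [(27.5,62)]: pass
if c is not None:
    cx,cy,_=c[0][0]; bx=half-cy*st; by=half-cx*st; C,S=np.cos(-.232),np.sin(-.232); print("stud",508+C*bx-S*by,175.5+S*bx+C*by,bx,by)
E
```

```text
line row px@60 24.48253840079973 slope 0.0095109695158976
line row px@60 30.311340515116 slope 0.007607368822228765
[[[66.5 55.5 29.4]]]
stud 509.4424648121085 171.81974250006488 2.25 -3.25
```

```bash

python3 - <<'E'
from h import *
g=np.load("g.npy").astype(float)
G=cv2.GaussianBlur(g,(0,0),.7); xs=np.arange(44,82); L=[]
for a,b in ((46,55),(58,67)):
    r=[a+np.average(np.arange(b-a),weights=(G[a:b,x].max()-G[a:b,x])**2+1e-6) for x in xs]
    k=np.polyfit(xs,r,1); L.append(np.polyval(k,63)); print("line row px@63",L[-1],"slope",k[0])
c=cv2.HoughCircles(np.load("g.npy"),cv2.HOUGH_GRADIENT,1,3,param1=100,param2=8,minRadius=24,maxRadius=28); print(c[0][:4])
# left/right dark ring at slot rows, top/bottom at col 63
print(np.round(G[56,28:100:1]).astype(int).tolist()); print(np.round(G[24:90,63]).astype(int).tolist())
E
```

```text
line row px@63 49.40131740646594 slope -0.03226925680845682
line row px@63 60.99208465791169 slope -0.03165565577120816
[[65.5 57.5 27.4]
 [66.5 52.5 27.4]
 [62.5 54.5 27.4]
 [71.5 64.5 27.4]]
[168, 170, 175, 179, 181, 182, 184, 176, 147, 106, 84, 97, 137, 169, 176, 174, 174, 174, 174, 174, 172, 171, 171, 173, 175, 175, 174, 173, 173, 174, 175, 174, 173, 173, 175, 178, 180, 179, 177, 177, 179, 180, 179, 177, 177, 175, 174, 175, 176, 176, 178, 177, 176, 177, 179, 180, 178, 174, 173, 174, 177, 177, 163, 131, 95, 84, 87, 93, 99, 101, 101, 100]
[176, 165, 150, 151, 156, 163, 172, 178, 177, 176, 175, 174, 176, 177, 176, 176, 176, 174, 171, 170, 170, 170, 170, 166, 145, 111, 103, 146, 177, 177, 175, 177, 178, 166, 135, 103, 91, 104, 133, 159, 170, 171, 171, 175, 179, 181, 180, 177, 178, 181, 180, 178, 177, 177, 184, 191, 171, 129, 103, 114, 145, 172, 183, 181, 180, 179]
```

```bash

python3 -m creep '[[0,0,0,-0.043,5],[23.7,1.2,0,0,5],[23.7,1.2,0,0,5],[23.7,1.2,0,0,5],[0,0,0,0,5]]' |egrep 'force'
python3 -m creep '[[0,0,15,0,5],[0,0,10,0,5],[0,0,0,0,5],[0,0,0,0,5],[0,0,0,0,5]]' |egrep 'force'
python3 - <<'E'
from h import *
np.set_printoptions(precision=1,suppress=True)
go(509.8,172.5,147,-.20)
s=env.sense(); M=R.from_rotvec(s["tool_rot"]).as_matrix(); p=s["position"]
for c in ("scene","top"):
    get_image(c); print(c,"pred key",proj(c,p+M@[0,0,8.8]),[(np.round(d["point"],1),round(d["conf"],2)) for d in tip_of("key",c)],"stud",[(np.round(d["point"],1),round(d["conf"],2)) for d in tip_of("stud",c)],proj(c,(509.8,172.5,86)))
E
```

```text
force: [0.2, -0.0, -0.9]
grasp_force: 78.4
force: [-0.7, 0.4, -0.8]
grasp_force: 78.4
t 19.85 pos [509.3 171.1 157.9] yang -0.202 tilt [-0. -0.] q6 0.50 q1 0.30 F [-0.7  0.4 -0.8] w 0.199 gf 78.4
shift [ 1.4  0.2 10.9] turn -0.002
scene pred key [260.  454.2] [(array([278.1, 267.1]), 0.97), (array([214.2, 237.9]), 0.86), (array([177.3, 246.1]), 0.86), (array([219.1, 177.3]), 0.72), (array([258.6, 454.3]), 0.68), (array([327.6, 485. ]), 0.25)] stud [(array([288.5, 445.7]), 0.59)] [291.8 446.2]
top pred key [289.7 170.2] [(array([174.6, 477.6]), 0.74), (array([281.7, 497.5]), 0.73), (array([232.2, 447. ]), 0.71), (array([290.4, 170.1]), 0.67), (array([200.1, 346.5]), 0.64)] stud [(array([295.9, 180. ]), 0.46)] [292.8 180.3]
```

```bash

python3 -m creep '[[0.7,0.2,8,0,5],[0,0,3,0,5],[0,0,0,0,5]]' |egrep 'pos|^force'
python3 -m creep '[[0,0,2,0,5],[0,0,2,0,5],[0,0,0,0,5]]' |egrep 'pos|^force'
python3 -m creep '[[0,0,1.5,0,5],[0,0,1.5,0,5],[0,0,0,0,5]]' |egrep 'pos|^force'
python3 -m creep '[[0,0,1,0,5],[0,0,1,0,5],[0,0,0,0,5]]' |egrep 'pos|^force'
```

```text
position: [508.8, 172.2, 145.7]
force: [0.5, -0.8, -1.1]
position: [509.3, 172.3, 142.4]
force: [-0.5, -0.6, -0.5]
position: [509.4, 172.3, 139.6]
force: [0.3, -0.2, -1.6]
position: [509.6, 172.4, 137.8]
force: [-0.3, 0.2, -1.4]
```

```bash

python3 -m creep '[[0,0,1,0,5],[0,0,1,0,5],[0,0,0,0,5]]' |egrep 'pos|^force'
python3 -m creep '[[0,0,1,0,5],[0,0,1,0,5],[0,0,0,0,5]]' |egrep 'pos|^force'
python3 -m creep '[[0,0,1,0,5],[0,0,1,0,5],[0,0,0,0,5],[0,0,0,0,5]]' |egrep 'pos|^force'
python3 - <<'E'
from h import *
go(509.8,172.5,129,-.2)
E
```

```text
position: [509.7, 172.4, 136.0]
force: [-0.0, -0.9, 3.4]
position: [509.7, 172.4, 133.9]
force: [-2.1, -0.7, 6.0]
position: [509.7, 172.4, 132.1]
force: [-2.0, 0.2, 7.2]
t 21.98 pos [509.7 172.4 132.1] yang -0.201 tilt [0. 0.] q6 0.51 q1 0.30 F [-2.   0.2  7.2] w 0.201 gf 79.2
shift [0.1 0.  3.1] turn -0.001
```

```bash

python3 -m creep '[[0,0,1,0,5],[0,0,1.3,0,5],[0,0,0,0,5],[0,0,0,0.05,5],[0,0,0,0.1,5]]' 100|egrep 'pos|force'
python3 -m creep '[[0,0,0,0.1,5],[0,0,0,0.1,5],[0,0,0,0.1,5],[0,0,0,0.1,5],[0,0,0,0,5]]' |egrep 'pos|force'
python3 - <<'E'
from h import *
go(509.8,172.5,129,-.2); s=env.sense(); print(np.round(s["ft_torque"],3))
im=get_image("wrist"); np.save("t1.npy",im)
E
```

```text
position: [509.9, 172.5, 130.1]
force: [-1.7, -0.2, 7.8]
grasp_force: 98.5
position: [509.9, 172.4, 130.1]
force: [-1.4, -0.4, 8.4]
grasp_force: 98.5
t 22.82 pos [509.9 172.4 130.1] yang -0.756 tilt [0.001 0.   ] q6 1.06 q1 0.30 F [-1.4 -0.4  8.4] w 0.200 gf 98.5
shift [ 0.  -0.2  1.1] turn -0.556
[-0.225  0.38   0.067]
```

```bash

python3 -m creep '[[0,0,0,0.1,5],[0,0,0,0.1,5],[0,0,0,0.1,5],[0,0,0,0.1,5],[0,0,0,0.1,5]]' |egrep '^pos|^force'
python3 -m creep '[[0,0,0,0.1,5],[0,0,0,0.1,5],[0,0,0,0.1,5],[0,0,0,0.1,5],[0,0,0,0,5]]' |egrep '^pos|^force'
python3 -c "
from h import *
go(509.8,172.5,129,-.2); print(np.round(env.sense()['ft_torque'],3))"
python3 -m creep '[[0,0,0,0.1,5],[0,0,0,0.08,5],[0,0,0,0.06,5],[0,0,0,0,5],[0,0,0,0,5]]' |egrep '^pos|^force'
python3 -c "
from h import *
go(509.8,172.5,129,-.2); print(np.round(env.sense()['ft_torque'],3))"
```

```text
position: [509.8, 172.3, 130.0]
force: [-1.5, -0.3, 7.7]
position: [509.8, 172.4, 130.1]
force: [-1.9, -0.9, 9.1]
t 23.70 pos [509.8 172.4 130.1] yang -1.656 tilt [0.001 0.   ] q6 1.96 q1 0.30 F [-1.9 -0.9  9.1] w 0.200 gf 98.5
shift [-0.  -0.1  1.1] turn -1.456
[-0.153  0.399  0.018]
position: [509.8, 172.4, 130.0]
force: [-1.2, -0.6, 8.9]
t 24.12 pos [509.8 172.4 130. ] yang -1.891 tilt [0.001 0.   ] q6 2.20 q1 0.30 F [-1.2 -0.6  8.9] w 0.195 gf 98.5
shift [-0.1 -0.1  1. ] turn -1.691
[-0.243  0.41   0.031]
```

```bash

python3 -m creep '[[0,0,0,0.05,5],[0,0,0,0.03,5],[0,0,0,0,5],[0,0,0,0,5]]' |egrep '^pos|^force'
python3 -c "
from h import *
go(509.8,172.5,129,-.2); print(np.round(env.sense()['ft_torque'],3))"
python3 -m creep '[[0,0,0,-0.04,5],[0,0,-1,0,5],[0,0,-1,0,5],[0,0,-1,0,5],[0,0,0,0,5]]' |egrep '^pos|^force'
python3 -m creep '[[0,0,-1,0,5],[0,0,-1,0,5],[0,0,0,0,5],[0,0,0,0,5]]' |egrep '^pos|^force'
```

```text
position: [510.0, 172.6, 130.1]
force: [-1.6, -0.5, 8.1]
t 24.45 pos [510.  172.6 130.1] yang -1.971 tilt [0.001 0.   ] q6 2.28 q1 0.30 F [-1.6 -0.5  8.1] w 0.201 gf 98.5
shift [-0.1  0.1  1.1] turn -1.771
[-0.03   0.336  0.055]
position: [510.0, 172.5, 133.1]
force: [-1.0, -0.5, 6.1]
position: [509.8, 172.5, 134.5]
force: [0.6, 0.4, 1.6]
```

The force fell off at z ≈ 134.5 instead of 137, so the stud stays in, as if latched. I'll lift out and check.

```bash

python3 -m creep '[[0,0,-3,0,5],[0,0,-5,0,5],[0,0,-15,0,5],[0,0,-20,0,5],[0,0,-10,0,5]]' 80|egrep '^pos|^force'
python3 -m creep '[[0,0,0,-0.12,5],[0,0,0,-0.12,5],[0,0,0,-0.12,5],[0,0,0,-0.12,5],[0,0,0,-0.12,5]]' |egrep '^force'
python3 -m creep '[[0,0,0,-0.12,5],[-20,0,0,0,5],[-25,0,0,0,5],[-25,0,0,0,5],[0,0,0,0,5]]' |egrep '^pos|^force'
sed -i 's/^g=.*508,175.5,95.*/g=cv2.cvtColor(rect(im,i,509.8,172.5,91.5,a=-.2),cv2.COLOR_BGR2GRAY)/' stud.py; python3 stud.py
```

```text
position: [510.1, 172.4, 189.3]
force: [0.1, 0.2, -0.1]
force: [0.5, 0.6, -1.9]
position: [438.9, 145.9, 186.6]
force: [-1.4, -0.2, -1.9]
t 26.45 pos [438.9 145.9 186.6] yang -1.211 tilt [-0. -0.] q6 1.51 q1 0.30 F [-1.4 -0.2 -1.9] w 0.197 gf 97.3
shift [74.9 -2.9  3.2] turn -0.979
stud [117.4 321.2] 0.9 [513.8 174.1  86. ]
cover_edge [ 97.  260.7] 0.94 [513.4 218.9  76. ]
cover_edge [ 60.2 353.9] 0.64 [560.3 167.4  76. ]
control_box [ 63.9 356.8] 0.64 [572.3 162.1   0. ]
control_box [294.7 569.2] 0.46 [ 445.6 -172.2    0. ]
sil [119.3, 321.1] 0.65 1203 [512.6 173.7  88. ]
sil [245.3, 624.7] 0.62 777 [ 526.7 -122.7   88. ]
11 233
::::::::::::::::::::::::::::::::::::::::::::::::::::::::::::
::::::::::::::::::::::::::::::::::::::::::::::::::::::::::::
::::::::::::::::::::::::::::::::::::::::::::::::::::::::::::
::::::::::::::::::::::::::::::::::::::::::::::::::::::::::::
-----------------------------=------------------------------
-:-::::::-:::::::::--:...     ....:=**+-::::::::::::::::::::
::::::::::::::::::..     ...::::..   .-#**-:::::::::::::::::
:::::::::::::::..   .=*#*=..::::---
[... 667 characters left out ...]
:    .+@@##*+@#-:::::::::::::
::.::::::::::-:   -++*=:-#*-*# :.:+###*+--+@*:::::::::::::::
.::.....:....:-:..  .:+*@+:---::=-::.   -#@=::::::::::::::::
..:.::.........::--.     .::.....    :+@*-::::::::::::::::::
:..:::::.:.....::::-=--::..  ...:-=+#*-:::::::::::::::::::::
::::::::.:::.::::::::::--==+++++=--:::::::::::::::::::::::::
::::::::::::::::::::::::::::::::::::::::::::-:----------:---
=====+==+===+=++==++===-=++=+==========+====-=============--
------------------------------------------------------------
------------------------------------------------------------
-:----:-----------------------------------------------------
@#-*+###@=:-------------------------------------------------
```

The slot is now square to the hinge and the stud is latched. I'll carry the key back to its hole.

```bash

python3 -m creep '[[7.4,29.2,0,0,5],[7.4,29.2,0,0,5],[7.4,29.2,0,0,5],[7.4,29.2,0,0,5],[7.4,29.2,0,0,5]]' |egrep '^force'
python3 -m creep '[[7.4,29.2,0,0,5],[7.4,29.2,0,0,5],[7.4,29.2,0,0,5],[7.4,29.2,0,0,5],[7.4,29.2,0,0,5]]' |egrep '^force'
python3 -m creep '[[7.4,29.2,0,0,5],[7.4,29.2,0,0,5],[0,0,0,0,5],[0,0,0,0,5]]' |egrep '^force'
python3 - <<'E'
from h import *
np.set_printoptions(precision=1,suppress=True)
go(646,-151,110,-1.204)
s=env.sense(); M=R.from_rotvec(s["tool_rot"]).as_matrix(); p=s["position"]
for c in ("wrist","scene","top"):
    get_image(c); i=camera_info(c)
    print(c,"pred key",proj(c,p+M@[0,0,8.8],i),[(np.round(d["point"],1),round(d["conf"],2)) for d in tip_of("key",c)])
    print([(t,at_z(c,d["point"],45,i)) for t in ("nut_driver","crosshead_driver") for d in tip_of(t,c)[:1]])
E
```

```text
force: [0.9, 0.4, -1.5]
force: [-0.1, 0.8, -0.9]
force: [0.4, -0.0, -1.1]
t 27.87 pos [ 651.6 -150.4  186.8] yang -1.213 tilt [0. 0.] q6 0.97 q1 -0.24 F [ 0.4 -0.  -1.1] w 0.199 gf 97.3
shift [-5.4 -1.4 76.8] turn -0.009
wrist pred key [282.8 324.3] [(array([269.3, 367.2]), 0.94), (array([204.6, 462.4]), 0.77), (array([164.7, 222.6]), 0.64), (array([282.7, 320.4]), 0.55)]
[('nut_driver', array([ 584.9, -150.3,   45. ]))]
scene pred key [169.  227.9] [(array([278.1, 265.7]), 0.94), (array([221.4, 177.5]), 0.87), (array([179. , 249.8]), 0.84), (array([216.7, 235.6]), 0.71), (array([168. , 228.5]), 0.67), (array([343.9, 402. ]), 0.31)]
[('nut_driver', array([ 584. , -151.8,   45. ])), ('crosshead_driver', array([ 529.7, -148.2,   45. ]))]
top pred key [176.1 430.4] [(array([232.1, 446.2]), 0.95), (array([197.6, 342.9]), 0.63), (array([176.2, 428.6]), 0.47)]
[('nut_driver', array([ 585.2, -150.5,   45. ])), ('crosshead_driver', array([ 521.5, -152.8,   45. ]))]
```

```bash

python3 -m creep '[[-5.9,-2,0,0,5],[0,0,25,0,5],[0,0,25,0,5],[0,0,25,0,5],[0,0,11,0,5]]' |egrep '^force|^pos'
python3 -m creep '[[0,0,0,0,5],[0,0,4,0,5],[0,0,4,0,5],[0,0,4,0,5],[0,0,0,0,5]]' |egrep '^force|^pos'
```

```text
position: [641.9, -148.8, 98.4]
force: [-1.1, 0.8, -1.2]
position: [644.5, -149.3, 89.8]
force: [-0.9, 0.4, -1.6]
```

```bash

python3 -m creep '[[0.3,1.2,5,0,5],[0,0,5,0,5],[0,0,5,0,5],[0,0,5,0,5],[0,0,0,0,5]]' |egrep '^force|^pos'
python3 -m creep '[[0,0,5,0,5],[0,0,4,0,5],[0,0,2,0,5],[0,0,0,0,5]]' |egrep '^force|^pos'
python3 -m creep '[[0,0,1,0,5],[0,0,1,0,5],[0,0,1,0,5],[0,0,0,0,5]]' |egrep '^force|^pos'
```

```text
position: [644.1, -150.0, 68.1]
force: [-0.2, -0.0, -1.6]
position: [644.6, -150.1, 57.8]
force: [-0.7, 0.1, -2.0]
position: [645.0, -150.2, 55.5]
force: [-0.2, -0.2, -0.4]
```

```bash

python3 -m creep '[[0,0,0.7,0,5],[0,0,0.5,0,5],[0,0,0,0,5]]' |egrep '^force|^pos'
python3 -m creep '[[0,0,0.4,0,5],[0,0,0,0,5]]' |egrep '^force|^pos'
```

```text
position: [645.0, -150.2, 54.3]
force: [0.3, 0.8, -0.9]
position: [645.1, -150.2, 54.0]
force: [-0.1, -0.4, -0.8]
```

```bash

python3 -m creep '[[0,0,0.7,0,5],[0,0,0.7,0,5],[0,0,0,0,5]]' |egrep '^force|^pos'
python3 -m creep '[[0,0,0,0,24],[0,0,0,0,28],[0,0,0,0,35],[0,0,0,0,45],[0,0,0,0,60]]' 20|egrep '^force|^pos|width'
python3 -m creep '[[0,0,0,0,60],[0,0,-10,0,60],[0,0,-20,0,60],[0,0,-30,0,60],[0,0,-30,0,60]]' |egrep '^force|^pos|width'
python3 -m creep '[[-25,0,-20,0,60],[-25,0,-10,0,60],[0,0,0,0,60],[0,0,0,0,60],[0,0,0,0,60]]' |egrep '^force|^pos|width'
python3 - <<'E'
from fitkey import *
np.set_printoptions(precision=2,suppress=True)
L=[]
for c in ("wrist","top","scene"):
    get_image(c); i=camera_info(c); n=proj(c,(645,-150,75),i); d=keymask(c,n); print(c,n,d["point"],d["conf"],d["pixels"].sum()); L.append((c,i,d["pixels"]))
    if c!="wrist": print([(t,np.round(d["point"])) for t in ("stud","cover_edge","nut_driver","crosshead_driver") for d in tip_of(t,c)[:1]])
for f,x in fit(L[:1])[:1]+fit(L[1:])[:1]: print(round(f,3),x)
print(env.sense()["time"],env.sense()["position"])
E
```

```text
position: [645.0, -150.2, 53.9]
force: [-4.3, 1.7, 10.2]
position: [645.0, -150.2, 52.3]
force: [0.3, 0.2, -0.2]
gripper_width: 0.574
position: [644.3, -150.0, 143.3]
force: [0.7, 0.4, 1.0]
gripper_width: 0.603
position: [598.6, -167.9, 172.9]
force: [0.8, 0.0, -0.7]
gripper_width: 0.601
wrist [158.81 321.04] [155.3, 321.8] 0.63 2349
top [201.27 412.6 ] [199.4, 411.3] 0.61 598
[('stud', array([293., 180.])), ('cover_edge', array([290., 149.])), ('nut_driver', array([246., 410.])), ('crosshead_driver', array([287., 413.]))]
scene [219.15 238.29] [221.5, 236.5] 0.96 780
[('stud', array([292., 449.])), ('cover_edge', array([315., 472.])), ('nut_driver', array([214., 268.])), ('crosshead_driver', array([204., 296.]))]
-0.936 [ 646.1  -149.91    0.36]
-0.847 [ 646.13 -148.6     0.54]
33.0 [ 598.19 -167.83  172.5 ]
```

The key stands upright and seated in its hole (the silhouette fit gives the same pose as before), the stud is latched, and the arm is clear of everything.

```bash
python3 -c "
from bench import env
print(env.sign_off())"
```

```text
the job is handed in; nothing more can be done
None
```

The job is handed in at about 33 s: the cover is shut, the stud is turned and caught (slot seen square to the hinge), the key is back upright in its hole, and the robot touched nothing else.

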